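# Tip two nuts from a scoop into a shallow parts dish

## Robot

A 6-joint arm with a two-finger parallel gripper is mounted at the origin on a cart in front of the work surface, level with it; the furniture and walls round the work are solid. World frame = base frame: x ahead of the robot, y to its left, z up, the work surface at z = 0. Lengths are in mm, angles in degrees, forces in N, time in s.
With the tool pointing down it reaches from about 300 to 850 mm from the base axis. Payload 4.2 kg.
Tool frame: the origin (TCP) lies at the very end of the fingers, on their centre line; the grasp point (between the pads) lies 19 mm behind it (env.grip_depth is the distance from the TCP to the grasp point, in mm); z points along the fingers, y is the line along which they close (so a half turn about z gives the same grasp; the last joint's range is limited). The gripper opens to 91 mm and grips with 3 to 60 N. Pads are 32 mm wide; open, the fingers measure 118 mm over their backs; the gripper's body (76 mm by 178 mm) begins 60 mm behind the grasp point.
Start: joints at [71.104, 18.312, 89.639, -0, 72.044, -1.146], TCP at [175.302, 547.643, 213.976] pointing down, gripper open.
Joint ranges: [-177.97, 177.97], [-48.28, 115.42], [12.27, 149.76], [-77.06, 257.06], [2.81, 150.46], [-146.56, 146.56]. Speed limits (degrees/s): [147.25, 147.25, 180, 180, 180, 180].

## Interface

Orientations are given as [roll, pitch, yaw] about the fixed x, y, z axes, in that order (R = Rz(yaw) Ry(pitch) Rx(roll)).
In Python, from workcell import env, cams gives the robot as it stands.
- The arm moves only by the tool apply_moves, never from a script. Its argument "deltas" is a list of rows, each a list of 5 numbers: the shift along the tool's x, y, z in m, then the turn about the tool's z in rad, then the opening, from -1 (shut) to 1 (fully open), so that 0 is half open. In form: [[tx, ty, tz, roll, gripper], ...]. A call has 1 to 5 rows; each row is the pose to reach, as a shift and turn from the pose commanded when the call began, along the tool's axes at that moment; what a row does not reach only later rows make up. A row lasts 1/10 s, in which the tool goes at most 50 mm and 8.59 degrees, less where a joint would pass 70% of its speed; a pose out of reach is approached as far as the arm can. A call with a gripper value outside its range is refused whole. The fingers move at their own pace and stop on an object; "grip_force" is the grip in N (left out, the last holds). Time passes only in rows, so rows that repeat a pose let the fingers close. It gives the time, the measured TCP pose, the force, the opening and the grip force at its end, in the units of the state.
- env.state(): the state, without advancing time (a new reading comes with each control period).
- cams.grab_frame(name): name is "scene" or "top" or "wrist"; returns the picture (420x560x3 uint8, blue, green, red); there is no depth.
- cams.get_calibration(name): a dict with "mtx" (3x3 intrinsics, pixels), "eye" and "attitude" of the camera in the world; the wrist camera has in their place "tool_from_camera" (4x4, takes a point from camera to tool coordinates, whose origin is the TCP and whose axes are the flange's). Camera axes: x right, y down, z forward; pixel columns grow to the right and rows downward; lengths in mm; the calibration is good to about 2 mm. The wrist camera is an equidistant fisheye: a pixel r from the principal point sees the ray r / f radians off the axis. A picture is of the moment at which its call begins: read the wrist's pose just before it. get_calibration takes no time and is no camera call.
- env.job_done(): hands the job in; it is judged then, once.
The state is a dict: "time_s": time; "qpos": joint angles; "qvel": joint speeds; "effort": joint torques, N m; "ee_pos": TCP position; "ee_rot": TCP orientation; "force": force on the tool from outside, world axes, zero at the start; "torque": the same for the moment, N m; "gripper_width": finger opening in mm; "gripper_force": force on a finger pad.
Only numpy, scipy, OpenCV 4.12 (cv2) and the standard library are available. Lean on these libraries where they do the work, as an engineer would, in place of code of your own. Each camera call takes 0.05 s, during which the arm holds its last target. There are 200 camera calls.

## Task

Pick up the white scoop, bring its spout right down over the shallow red dish (no more than about 3 cm above it) and only then tip both steel nuts out into that dish, so that they cannot bounce out. Leave the dish where it is, and finally stand the empty scoop upright on the bench again and let go of it.

Things in the scene. Friction and masses are not known exactly. Their poses are not given: they have to be found in the camera images.
- scoop: white open scoop (mm): tray 80 long (x) by 50 wide (y), walls 40 high; in front a spout 35 long narrowing to 38 wide, open ended; floor and walls 3 thick. Origin: underside of the spout's lip; spout points to -x, tray spans x 35 to 115. Spout starts roughly to the right (-y). Grip from above across the 50 sides, 75 behind the lip. Nuts start to slide at 15 to 20 degrees, are out by 35.
- red_dish: shallow round red parts dish, 122 mm across the rim, 16 high, inner floor 4 above the bench and about 100 across, 400 g, loose. Origin: centre of its underside, z up. A yellow dish of the same shape stands there too (stays empty); which one is nearer the scoop varies, 0.15 m or more apart, both right of the scoop.
- nut_1: steel hexagon nut, 24 mm across flats, 13 mm thick, 35 g, lying in the scoop. Origin: centre of its underside, z along its bore.
- nut_2: a second nut like nut_1, lying in the scoop behind it.
Mind the look-alikes: they are no part of the job. Of the things like the scoop, leave any that is black; of the rest the larger one is meant.

How it is judged:
By the outcome, as a careful person would: the job done as asked, in the order asked, and still so for the second after the job is handed in, with the robot touching nothing.
It also fails if it takes over 51 s, if anything falls off the work surface, if the arm or the gripper's body presses on something with over 40 N, if the wrist force passes 120 N, or if a joint passes its speed limit or range.

## Working session

There is one attempt and no reset: what is moved stays moved. The work goes in short steps, Python scripts to look and compute and a tool call to move; the robot and the scene stay as the last step left them, time stands still between calls to the robot, and variables do not carry over. Pictures are saved under pics/ and viewed, at most 10 in all, crops included, and the job is handed in when it is done.

Besides the shell and the picture viewer there is one more tool, called after ">>>" in YAML: its name, and indented under it one key for each argument. apply_moves: Moves the arm, as the interface text tells. Its arguments: {"type":"object","properties":{"deltas":{"type":"array"},"grip_force":{"type":"number"}},"required":["deltas"]}

```bash
mkdir -p pics; ls
python3 - <<'E'
from workcell import env,cams
import cv2,numpy as np
s=env.state();print(s)
for n in("scene","top","wrist"):
    print(n,cams.get_calibration(n)); cv2.imwrite(f"pics/{n}0.png",cams.grab_frame(n))
print(env.grip_depth)
a=cv2.imread("pics/scene0.png");b=cv2.imread("pics/top0.png")
E
```

```text
pics
{'time_s': 0.0, 'qpos': array([ 7.11061290e+01,  1.83522014e+01,  8.97046584e+01, -1.35910319e-03,
        7.20435505e+01, -1.14478831e+00]), 'qvel': array([-0.0115859 ,  0.07729524, -0.05857799,  0.18625237,  0.0366338 ,
        0.09870911]), 'effort': array([ 2.63406355e-04, -4.12451577e+01, -2.31977624e+01,  7.26629421e-02,
        4.57052153e-02, -1.38669748e-04]), 'ee_pos': array([175.1254615 , 547.16879975, 213.12650096]), 'ee_rot': array([-1.79899584e+02, -7.14186639e-04,  1.62251337e+02]), 'force': array([ 0.79614119, -0.53256686,  0.45782467]), 'torque': array([-0.01074804, -0.03300973,  0.01295501]), 'gripper_force': 0.0, 'gripper_width': 91.16468627773514}
scene {'mtx': array([[478.44726449,   0.        , 282.59658725],
       [  0.        , 478.44726449, 213.04274178],
       [  0.        ,   0.        ,   1.        ]]), 'eye': array([  84.35747948, -485.14057472,  688.44853874]), 'attitude': array([-139.75275447,    0.86948683,  -51.70629939])}
top {'mtx': array([[409.23473106,   0.        , 275.08680267],
       [  0.        , 409.23473106, 204.27872401],
       [  0.        ,   0.        ,   1.        ]]), 'eye': array([ 404.04726629, -157.35718117,  893.77671831]), 'attitude': array([-175.73844784,    1.32950239,  -91.02499357])}
wrist {'mtx': array([[325.1922621 ,   0.        , 276.37052205],
       [  0.        , 325.1922621 , 208.73013837],
       [  0.        ,   0.        ,   1.        ]]), 'tool_from_camera': array([[-1.77709749e-04, -9.64731998e-01, -2.63234003e-01,
         7.36248324e+01],
       [ 9.99999960e-01, -1.13372116e-04, -2.59601852e-04,
         3.86365689e-01],
       [ 2.20602817e-04, -2.63234039e-01,  9.64731979e-01,
        -1.70036463e+02],
       [ 0.00000000e+00,  0.00000000e+00,  0.00000000e+00,
         1.00000000e+00]])}
18.8
```

View pics/top0.png

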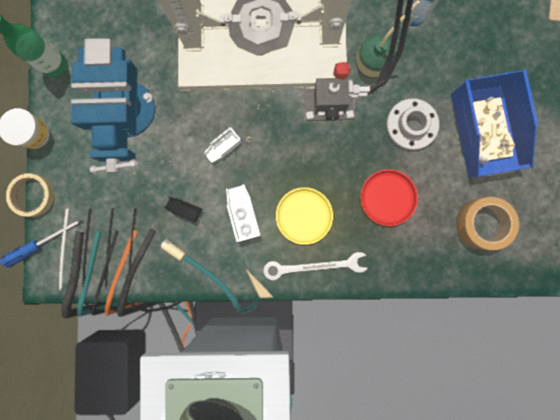

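View pics/scene0.png

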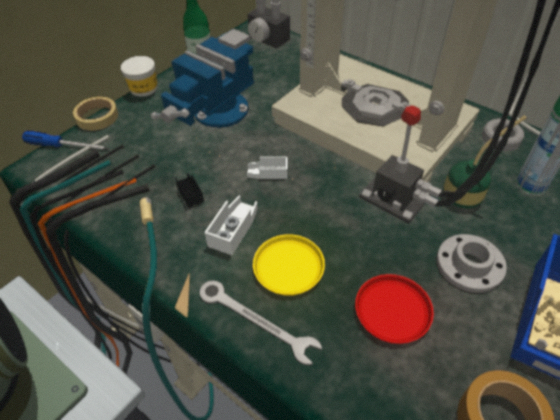

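Candidates: large white scoop with two nuts (top 243,214), smaller white scoop (222,146), black one (183,208). I choose the large white one. I'll check it in a close crop.

Run:
```python
import cv2,numpy as np
a=cv2.imread("pics/scene0.png")[180:265,195:270];b=cv2.imread("pics/top0.png")[175:250,210:275]
w=cv2.imread("pics/wrist0.png")
f=lambda i:cv2.resize(i,(390,450),interpolation=cv2.INTER_CUBIC)
cv2.imwrite("pics/crop1.png",np.hstack([f(a),f(b)]))
```

```text
(no output)
```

View pics/crop1.png

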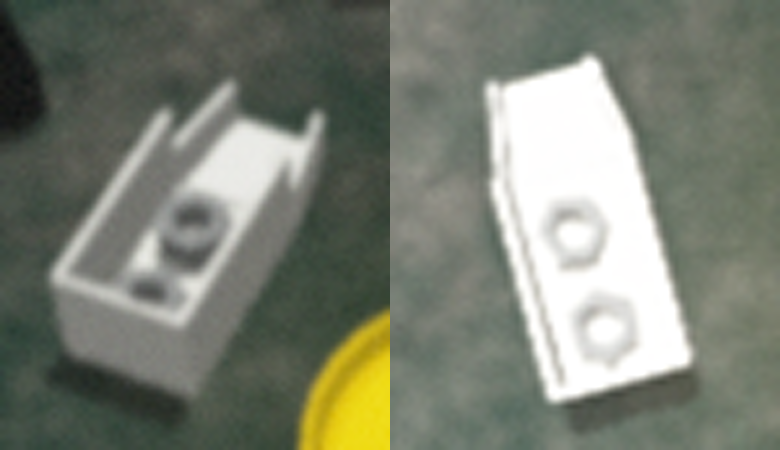

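The crop shows the large white scoop holding both nuts. Its spout end is at the top of the picture (top view ~235,187) and its rear wall at ~249,238. Next I triangulate the wall corners and the dishes.

```bash
cat > h.py <<'E'
import cv2,numpy as np
from scipy.spatial.transform import Rotation as R
from workcell import env,cams
def ray(n,p):
    c=cams.get_calibration(n);d=np.linalg.inv(c["mtx"])@[p[0],p[1],1.]
    return np.array(c["eye"]),R.from_euler("xyz",c["attitude"],degrees=True).apply(d/np.linalg.norm(d))
def wray(p,s):
    c=cams.get_calibration("wrist");m=c["mtx"];u=np.array([p[0]-m[0,2],p[1]-m[1,2]])/m[0,0];r=np.hypot(*u)
    d=np.r_[u/r*np.sin(r),np.cos(r)];T=c["tool_from_camera"];q=R.from_euler("xyz",s["ee_rot"],degrees=True)
    return s["ee_pos"]+q.apply(T[:3,3]),q.apply(T[:3,:3]@d)
def onz(r,z): return r[0]+r[1]*(z-r[0][2])/r[1][2]
def tri(*rs):
    P=[np.eye(3)-np.outer(d,d) for _,d in rs]
    return np.linalg.solve(sum(P),sum(p@o for p,(o,_) in zip(P,rs)))
def dish(img,col):
    h=cv2.cvtColor(img,cv2.COLOR_BGR2HSV);lo,hi={"red":(0,5),"yel":(24,34)}[col]
    m=cv2.inRange(h,(lo,150,90),(hi,255,255))
    if col=="red": m|=cv2.inRange(h,(174,150,90),(180,255,255))
    c=max(cv2.findContours(m,0,2)[0],key=cv2.contourArea)
    return c[:,0].astype(float)
E
python3 - <<'E'
from h import *
np.set_printoptions(precision=1,suppress=True)
for k,a,b in[("rearL",(205,232.5),(237.5,242)),("rearR",(230.6,241.4),(260,234.7)),("lipL",(239.8,195.1),(226.7,188.7)),("lipR",(256.5,201.7),(243.3,184.5))]:
    print(k,tri(ray("scene",a),ray("top",b)),onz(ray("top",b),40),onz(ray("scene",a),40))
for col in("red","yel"):
    cs=[]
    for n in("scene","top"):
        c=dish(cv2.imread(f"pics/{n}0.png"),col)
        P=np.array([onz(ray(n,p),16)[:2] for p in c]).astype(np.float32)
        print(col,n,cv2.minEnclosingCircle(P),P.min(0),P.max(0)); (e,_,_)=cv2.fitEllipse(c.astype(np.float32)); cs.append(ray(n,e))
    print("tri",tri(*cs))
E
```

```text
rearL [391.4 -59.8  42.8] [390.8 -59.   40. ] [393.2 -58.5  40. ]
rearR [ 405.4 -106.4   40.6] [ 405.1 -106.1   40. ] [ 406.  -106.4   40. ]
lipL [505.6 -35.6  22.4] [502.9 -37.4  40. ] [495.1 -48.1  40. ]
lipR [513.7 -70.8  20.6] [511.1 -72.5  40. ] [501.4 -83.   40. ]
red scene ((479.9003601074219, -382.765625), 62.196083068847656) [ 418.2 -443.6] [ 542.  -321.5]
red top ((480.2568359375, -381.35748291015625), 60.731056213378906) [ 420.6 -441.7] [ 539.3 -322.1]
tri [ 480.7 -383.2    9.7]
yel scene ((444.03582763671875, -200.33810424804688), 63.084434509277344) [ 382.  -262.3] [ 506.2 -138.3]
yel top ((462.23687744140625, -233.26516723632812), 40.720176696777344) [ 425.3 -255.5] [ 499.1 -216. ]
tri [ 445.9 -208.4   18.5]
```

>>> apply_moves:
  deltas:
    - [-0.028, -0.036, 0, -0.12, 1]
    - [-0.056, -0.072, 0, -0.24, 1]
    - [-0.084, -0.108, 0, -0.36, 1]
    - [-0.112, -0.144, 0, -0.48, 1]
    - [-0.14, -0.18, 0, -0.58, 1]
  grip_force: 40

```text
time_s: 0.65
ee_pos: [253.9, 331.7, 213.7]
ee_rot: [-180.0, -0.0, -164.2]
force: [1.4, -0.0, -0.2]
gripper_width: 91.5
gripper_force: 0.0
```

>>> apply_moves:
  deltas:
    - [-0.004, -0.045, 0, 0, 1]
    - [-0.008, -0.09, 0, 0, 1]
    - [-0.012, -0.135, 0, 0, 1]
    - [-0.016, -0.18, 0, 0, 1]
    - [-0.02, -0.225, 0, 0, 1]

```text
time_s: 1.15
ee_pos: [333.2, 120.3, 214.0]
ee_rot: [180.0, 0.0, -164.5]
force: [2.3, 0.9, 0.7]
gripper_width: 91.1
gripper_force: 0.0
```

>>> apply_moves:
  deltas:
    - [-0.003, -0.045, 0.01, 0, 1]
    - [-0.006, -0.09, 0.03, 0, 1]
    - [-0.009, -0.135, 0.05, 0, 1]
    - [-0.012, -0.18, 0.07, 0, 1]
    - [-0.015, -0.213, 0.09, 0, 1]

```text
time_s: 1.65
ee_pos: [404.9, -81.8, 123.2]
ee_rot: [-180.0, 0.0, -164.6]
force: [1.0, 0.5, -0.2]
gripper_width: 91.1
gripper_force: 0.0
```

Run:
```python
from h import *
s=env.state();print(s["time_s"],s["ee_pos"],s["ee_rot"]);np.save("s1.npy",s,allow_pickle=True)
cv2.imwrite("pics/w1.png",cams.grab_frame("wrist"))
```

```text
1.65 [404.8974564  -81.7632025  123.23794531] [-1.79965119e+02  4.33451227e-02 -1.64624106e+02]
```

View pics/w1.png

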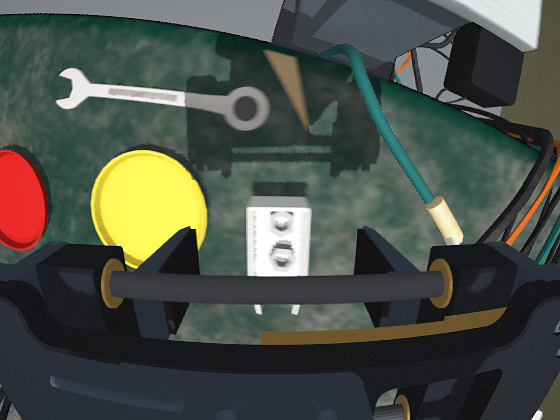

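The wrist view shows the scoop square between the fingers. The rear top edge runs from (247,208) to (310,208) and both nuts are inside.

Run:
```python
from h import *
s=np.load("s1.npy",allow_pickle=True).item()
P=[onz(wray(p,s),40) for p in[(247,208),(310,208),(247,260),(310,260)]]
print(np.round(P,1), np.degrees(np.arctan2(*(P[2]-P[0])[1::-1])))
m=(P[0]+P[1])/2;u=(P[0]-P[1])[:2];u/=np.hypot(*u);print(m,np.hypot(*(P[0]-P[1])[:2]))
T=R.from_euler("xyz",s["ee_rot"],degrees=True).inv().apply(m-s["ee_pos"]);print("rear mid in tool",T)
```

```text
[[ 406.4 -106.1   40. ]
 [ 392.9  -56.9   40. ]
 [ 451.1  -95.1   40. ]
 [ 436.9  -43.3   40. ]] 13.7373504498998
[399.65912557 -81.49335376  40.        ] 50.98620333699203
rear mid in tool [ 5.0422543   1.6998079  83.23313519]
```

>>> apply_moves:
  deltas:
    - [0, 0.0015, 0.03, 0, 1]
    - [0, 0.0015, 0.06, 0, 1]
    - [0, 0.0015, 0.08, 0, 1]
    - [0, 0.0015, 0.096, 0, 1]
    - [0, 0.0015, 0.096, 0, 0]

```text
time_s: 2.2
ee_pos: [402.2, -77.3, 26.3]
ee_rot: [179.9, -0.3, -164.5]
force: [-0.4, 0.6, 0.5]
gripper_width: 85.8
gripper_force: 0.0
```

>>> apply_moves:
  deltas:
    - [0, 0, 0, 0, -0.5]
    - [0, 0, 0, 0, -0.5]
    - [0, 0, 0, 0, -0.5]
    - [0, 0, 0, 0, -0.5]
    - [0, 0, 0, 0, -0.5]

```text
time_s: 2.7
ee_pos: [404.4, -77.9, 28.5]
ee_rot: [-180.0, 0.1, -164.5]
force: [-0.8, 0.3, 3.2]
gripper_width: 49.5
gripper_force: 39.9
```

>>> apply_moves:
  deltas:
    - [0, 0, -0.003, 0, -0.5]
    - [0, 0, -0.008, 0, -0.5]
    - [0, 0, -0.014, 0, -0.5]
    - [0, 0, -0.02, 0, -0.5]
    - [0, 0, -0.02, 0, -0.5]

```text
time_s: 3.2
ee_pos: [404.7, -77.9, 48.8]
ee_rot: [-179.9, 0.1, -164.5]
force: [1.0, -0.1, -2.1]
gripper_width: 49.8
gripper_force: 39.9
```

Run:
```python
from h import *
print(env.state()["force"],env.state()["ee_pos"])
a=cams.grab_frame("scene")[170:270,190:290];w=cams.grab_frame("wrist")[180:330,200:350]
f=lambda i:cv2.resize(i,(390,390),interpolation=cv2.INTER_CUBIC)
cv2.imwrite("pics/lift.png",np.hstack([f(a),f(w)]))
```

```text
[ 1.04597976 -0.12413339 -2.08437347] [404.69094814 -77.94256508  48.83328506]
```

View pics/lift.png

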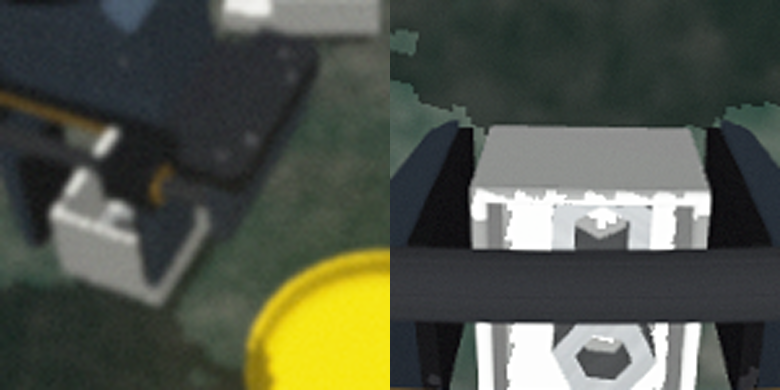

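>>> apply_moves:
  deltas:
    - [0, 0, -0.015, 0, -0.5]
    - [0.004, -0.01, -0.03, 0, -0.5]
    - [0.012, -0.03, -0.04, 0, -0.5]
    - [0.026, -0.06, -0.04, 0, -0.5]
    - [0.042, -0.1, -0.04, 0, -0.5]

```text
time_s: 3.8
ee_pos: [389.9, -185.5, 88.1]
ee_rot: [180.0, 0.0, -164.4]
force: [1.3, 0.6, -2.2]
gripper_width: 49.9
gripper_force: 39.9
```

>>> apply_moves:
  deltas:
    - [0.017, -0.04, 0, 0, -0.5]
    - [0.034, -0.08, 0, 0, -0.5]
    - [0.05, -0.12, 0, 0, -0.5]
    - [0.066, -0.155, 0, 0, -0.5]
    - [0.078, -0.183, 0, 0, -0.5]

```text
time_s: 4.3
ee_pos: [375.8, -371.0, 86.0]
ee_rot: [-178.8, -1.9, -166.3]
force: [-1.0, 0.7, -2.0]
gripper_width: 49.4
gripper_force: 39.9
```

>>> apply_moves:
  deltas:
    - [0.007, -0.015, 0, 0, -0.5]
    - [0.012, -0.025, 0, 0, -0.5]
    - [0.014, -0.03, 0, 0, -0.5]
    - [0.014, -0.03, 0, 0, -0.5]
    - [0.014, -0.03, 0, 0, -0.5]

```text
time_s: 4.8
ee_pos: [375.6, -394.4, 86.6]
ee_rot: [-178.2, -2.6, -166.9]
force: [0.2, -0.5, -2.6]
gripper_width: 49.9
gripper_force: 39.9
```

Run:
```python
from h import *
s=env.state();print(s["force"],s["ee_pos"])
a=cams.grab_frame("scene")[240:390,290:440];w=cams.grab_frame("top")[150:270,320:440]
f=lambda i:cv2.resize(i,(390,390),interpolation=cv2.INTER_CUBIC)
cv2.imwrite("pics/over.png",np.hstack([f(a),f(w)]))
```

```text
[ 0.19447873 -0.51980647 -2.55845584] [ 375.64636553 -394.41962291   86.61444031]
```

View pics/over.png

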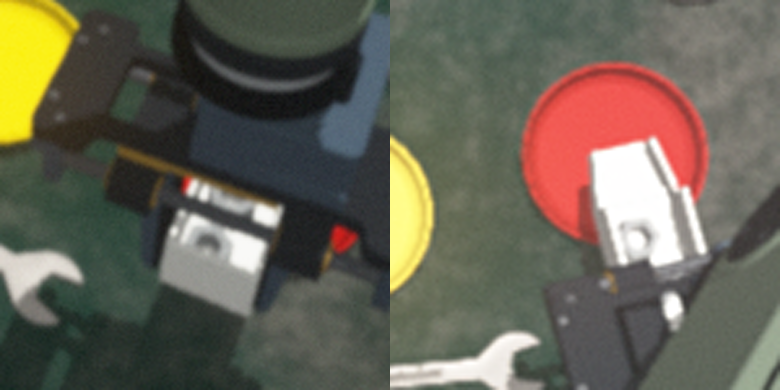

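The scoop is over the near edge of the dish, still level, with both nuts inside. The pose is drifting, though, so I suspect a joint limit.

Run:
```python
from h import *
s=env.state();print(s["qpos"].round(1),s["ee_rot"])
```

```text
[ -45.7   22.1  104.2   -3.9   53.6 -146.5] [-178.21740639   -2.61620538 -166.87678564]
```

>>> apply_moves:
  deltas:
    - [0, 0.008, 0, 0.1, -0.5]
    - [0.001, 0.018, 0, 0.2, -0.5]
    - [0.003, 0.03, 0, 0.32, -0.5]
    - [0.005, 0.042, 0, 0.44, -0.5]
    - [0.006, 0.047, 0, 0.53, -0.5]

```text
time_s: 5.4
ee_pos: [358.5, -349.3, 85.4]
ee_rot: [-177.2, -1.4, 162.5]
force: [0.1, -0.6, -2.5]
gripper_width: 49.2
gripper_force: 39.9
```

>>> apply_moves:
  deltas:
    - [0, 0, 0, 0, -0.5]
    - [0, 0, 0, 0, -0.5]

```text
time_s: 5.6
ee_pos: [359.5, -351.0, 85.7]
ee_rot: [-177.1, -1.3, 162.9]
force: [0.0, 0.1, -1.6]
gripper_width: 49.5
gripper_force: 39.9
```

>>> apply_moves:
  deltas:
    - [0, 0, 0.008, 0, -0.5]
    - [0, 0, 0.018, 0, -0.5]
    - [0, 0, 0.027, 0, -0.5]
    - [0, 0, 0.031, 0, -0.5]
    - [0, 0, 0.031, 0, -0.5]

```text
time_s: 6.1
ee_pos: [357.5, -351.9, 53.3]
ee_rot: [-177.2, -1.5, 162.7]
force: [0.2, 0.3, -2.4]
gripper_width: 50.4
gripper_force: 39.9
```

Run:
```python
from h import *
s=env.state();print(s["force"],s["ee_pos"],s["torque"],s["qpos"].round(1))
a=cams.grab_frame("scene")[220:370,310:460];w=cams.grab_frame("top")[150:270,320:440]
f=lambda i:cv2.resize(i,(390,390),interpolation=cv2.INTER_CUBIC)
cv2.imwrite("pics/low.png",np.hstack([f(a),f(w)]))
```

```text
[ 0.22913082  0.32042693 -2.38296092] [ 357.49426497 -351.85319672   53.34509434] [0.01025065 0.02309098 0.00464103] [ -43.7   21.3  111.8   -4.3   47.  -113.5]
```

View pics/low.png

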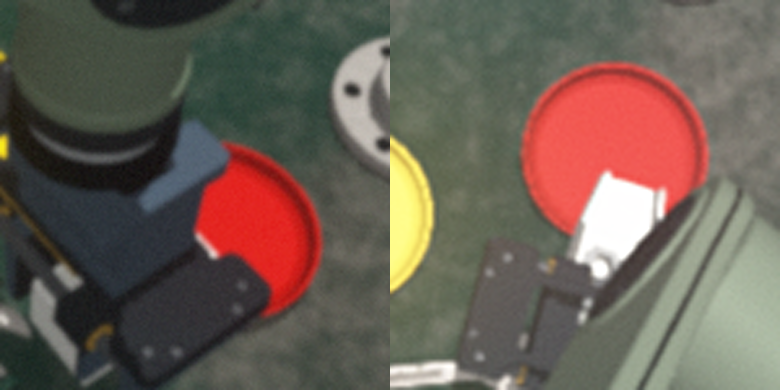

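The lip is low inside the dish but sits about 1–2 cm off to the -y side of the dish centre. I'll shift it and then ease the grip.

>>> apply_moves:
  deltas:
    - [-0.002, 0.005, 0, 0, -0.5]
    - [-0.004, 0.01, 0, 0, -0.5]
    - [-0.004, 0.014, 0, 0, -0.5]
    - [-0.004, 0.014, 0, 0, -0.5]

```text
time_s: 6.6
ee_pos: [366.2, -339.4, 53.8]
ee_rot: [-177.1, -1.3, 162.8]
force: [-0.5, 0.1, -2.0]
gripper_width: 49.5
gripper_force: 39.9
```

>>> apply_moves:
  deltas:
    - [0, 0, 0, 0, -0.5]
    - [0, 0, 0, 0, -0.5]
    - [0, 0, 0, 0, -0.5]
  grip_force: 12

```text
time_s: 6.9
ee_pos: [366.0, -340.2, 53.7]
ee_rot: [-177.1, -1.3, 162.7]
force: [0.0, 0.1, -1.7]
gripper_width: 49.6
gripper_force: 12.0
```

>>> apply_moves:
  deltas:
    - [0, 0, 0, 0, -0.5]
    - [0, 0, 0, 0, -0.5]
    - [0, 0, 0, 0, -0.5]
  grip_force: 4

```text
time_s: 7.2
ee_pos: [366.1, -340.2, 53.7]
ee_rot: [-177.1, -1.3, 162.7]
force: [0.0, -0.2, -0.5]
gripper_width: 50.0
gripper_force: 4.0
```

Run:
```python
from h import *
s=env.state();print(s["force"],s["ee_pos"],s["torque"],s["qpos"].round(1))
a=cams.grab_frame("wrist")[150:350,170:370];w=cams.grab_frame("top")[150:270,320:440]
f=lambda i:cv2.resize(i,(390,390),interpolation=cv2.INTER_CUBIC)
cv2.imwrite("pics/t1.png",np.hstack([f(a),f(w)]))
```

```text
[ 0.00824054 -0.24147421 -0.54172943] [ 366.08353501 -340.23906988   53.74738846] [ 0.02657434 -0.03553081 -0.061575  ] [ -42.1   21.1  112.1   -4.4   46.9 -111.9]
```

View pics/t1.png

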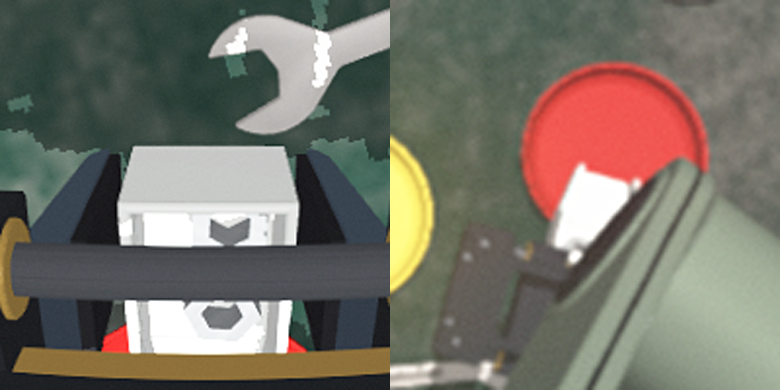

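The load has gone from 2 N to 0.5 N, so the scoop swivelled and now rests on the dish. The lip is well inside. I'll raise the tail step by step.

>>> apply_moves:
  deltas:
    - [-0.002, 0, -0.004, 0, -0.5]
    - [-0.004, 0, -0.008, 0, -0.5]
    - [-0.007, 0, -0.012, 0, -0.5]
    - [-0.01, 0, -0.016, 0, -0.5]
    - [-0.01, 0, -0.016, 0, -0.5]

```text
time_s: 7.8
ee_pos: [377.1, -343.0, 70.2]
ee_rot: [-177.1, -1.2, 162.7]
force: [-0.4, -0.3, -1.1]
gripper_width: 50.4
gripper_force: 4.0
```

>>> apply_moves:
  deltas:
    - [-0.003, 0, -0.004, 0, -0.5]
    - [-0.006, 0, -0.008, 0, -0.5]
    - [-0.009, 0, -0.012, 0, -0.5]
    - [-0.009, 0, -0.012, 0, -0.5]

```text
time_s: 8.2
ee_pos: [386.0, -345.1, 81.9]
ee_rot: [-177.1, -1.2, 162.7]
force: [-0.1, -0.6, -0.4]
gripper_width: 49.9
gripper_force: 4.0
```

Run:
```python
from h import *
s=env.state();print(s["force"],s["ee_pos"],s["torque"])
a=cams.grab_frame("wrist")[150:350,170:370];w=cams.grab_frame("top")[150:270,320:440]
f=lambda i:cv2.resize(i,(390,390),interpolation=cv2.INTER_CUBIC)
cv2.imwrite("pics/t2.png",np.hstack([f(a),f(w)]))
```

```text
[-0.11747093 -0.59773134 -0.38414526] [ 386.04821171 -345.07557303   81.87671726] [-0.02830901 -0.05405413  0.00995625]
```

View pics/t2.png

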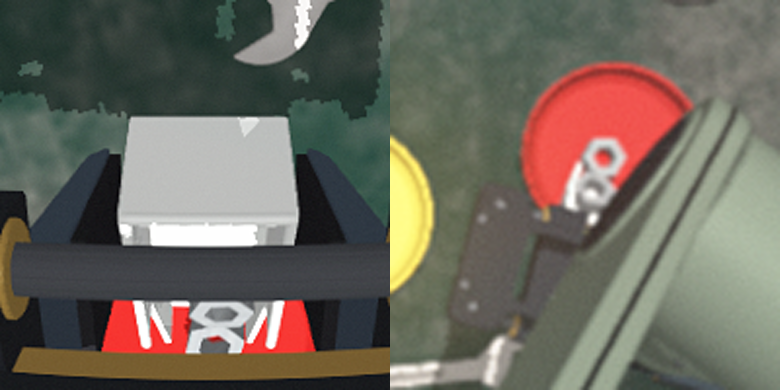

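The swivel works: one nut is at the dish centre and the other is at the lip. I'll tip a little further while drawing back.

>>> apply_moves:
  deltas:
    - [0, 0, -0.005, 0, -0.5]
    - [0.001, 0, -0.01, 0, -0.5]
    - [0.002, 0, -0.016, 0, -0.5]
    - [0.002, 0, -0.016, 0, -0.5]
    - [0.002, 0, -0.016, 0, -0.5]

```text
time_s: 8.8
ee_pos: [384.0, -343.5, 97.7]
ee_rot: [-177.1, -1.3, 162.7]
force: [0.6, -0.7, -0.3]
gripper_width: 49.6
gripper_force: 4.0
```

>>> apply_moves:
  deltas:
    - [0.002, 0, -0.006, 0, -0.5]
    - [0.005, 0, -0.012, 0, -0.5]
    - [0.007, 0, -0.018, 0, -0.5]
    - [0.007, 0, -0.018, 0, -0.5]

```text
time_s: 9.2
ee_pos: [378.0, -340.8, 116.4]
ee_rot: [-177.1, -1.2, 162.7]
force: [-0.4, 0.1, -2.1]
gripper_width: 49.7
gripper_force: 4.0
```

Run:
```python
from h import *
s=env.state();print(s["force"],s["ee_pos"],s["torque"])
a=cams.grab_frame("wrist")[150:350,170:370];w=cams.grab_frame("top")[150:270,320:440]
f=lambda i:cv2.resize(i,(390,390),interpolation=cv2.INTER_CUBIC)
cv2.imwrite("pics/t3.png",np.hstack([f(a),f(w)]))
```

```text
[-0.38523514  0.11278257 -2.09021964] [ 378.04358562 -340.78834689  116.44361405] [ 0.03828265 -0.0832919  -0.04374575]
```

View pics/t3.png

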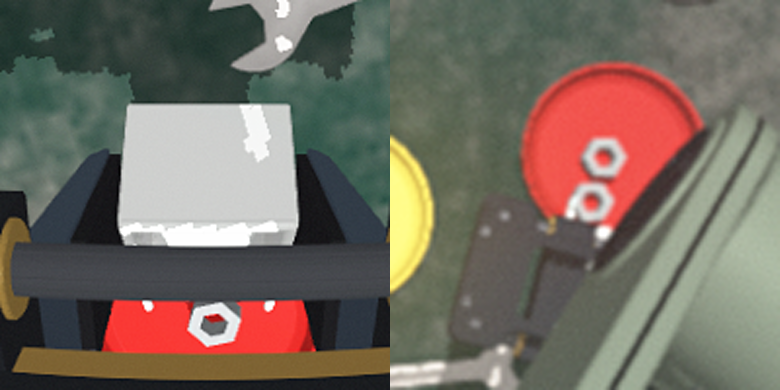

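The nuts are in the dish, but nut 2 may still be leaning on the lip. I've used my 10 picture views, so I'll check its height and lean from the two views I already have, by numbers.

Run:
```python
from h import *
s=env.state()
g=lambda x,y:(320+(x-390)/3.25,150+y/3.25)
n2t=ray("top",g(593,202)); n2w=wray((170+213/1.95,150+323/1.95),s)
print("nut2",tri(n2t,n2w),onz(n2t,17),onz(n2w,17)); print("nut1 top",onz(ray("top",g(604,157)),17))
for a,b in(((570,212),(148,305)),((603,233),(268,305))):
    print("lip wall tops",tri(ray("top",g(*a)),wray((170+b[0]/1.95,150+b[1]/1.95),s)))
c=dish(cams.grab_frame("top"),"red");print("dish now",onz(ray("top",(c.min(0)+c.max(0))/2),16))
```

```text
nut2 [ 445.94193682 -358.2045322    67.77061676] [ 448.41713169 -366.91868209   17.        ] [ 477.12477525 -373.27691177   17.        ]
nut1 top [ 477.90411872 -375.21595662   17.        ]
lip wall tops [ 435.50443953 -363.02007881   64.64925146]
lip wall tops [ 423.64569875 -341.66882176  107.6151923 ]
dish now [ 486.07799482 -380.35838657   16.        ]
```

```bash
cat >> h.py <<'E'
def wpix(P,s):
    c=cams.get_calibration("wrist");T=c["tool_from_camera"];q=R.from_euler("xyz",s["ee_rot"],degrees=True)
    v=T[:3,:3].T@(q.inv().apply(np.array(P)-s["ee_pos"])-T[:3,3]);r=np.hypot(v[0],v[1]);a=np.arctan2(r,v[2])
    return c["mtx"][:2,2]+c["mtx"][0,0]*a*v[:2]/r
def scoop_pose(px,s):
    "px: rear face corners, image order: bottom-left, bottom-right, top-right, top-left; returns lip origin(world), pitch of floor, R"
    c=cams.get_calibration("wrist");m=c["mtx"];n=[]
    for p in px:
        u=(np.array(p)-m[:2,2])/m[0,0];r=np.hypot(*u);n.append(u/r*np.tan(r))
    # scoop frame: image left = world left when looking back at robot -> scoop y=-25 at left
    O=np.array([[115,-25,0],[115,25,0],[115,25,40],[115,-25,40]],float)
    ok,rv,tv,_=cv2.solvePnPGeneric(O,np.array(n),np.eye(3),None,flags=cv2.SOLVEPNP_IPPE)
    T=c["tool_from_camera"];q=R.from_euler("xyz",s["ee_rot"],degrees=True).as_matrix()
    out=[]
    for r,t in zip(rv,tv):
        M=cv2.Rodrigues(r)[0];W=q@T[:3,:3]@M
        out.append((s["ee_pos"]+q@(T[:3,:3]@t[:,0]+T[:3,3]),np.degrees(np.arcsin(W[2,0])),W))
    return out
E
python3 - <<'E'
from h import *
np.set_printoptions(precision=1,suppress=True)
s=env.state()
f=lambda x,y:(170+x/1.95,150+y/1.95)
for P in [(448.4,-366.9,17),(478,-375,17)]: print("crop px",(wpix(P,s)-[170,150])*1.95)
for o in scoop_pose([f(127,104),f(291,104),f(298,228),f(118,228)],s):
    W=o[2];print("lip",o[0],"tilt",o[1],"dir",-W[:,0],"lipwall tops",[o[0]+W@[0,y,40] for y in(-19,19)], "centre",o[0]+W@[60,0,20])
E
```

```text
crop px [207.9 272.4]
crop px [209.9 325.7]
lip [ 277.2 -306.9  182.2] tilt -46.11858251347983 dir [-0.7  0.2  0.7] lipwall tops [array([ 299.6, -332.6,  210.5]), array([ 310.6, -296.3,  209.3])] centre [ 330.5 -324.1  152.8]
lip [ 364.7 -327.7  231.3] tilt -81.95657878115597 dir [0.1 0.  1. ] lipwall tops [array([ 396.8, -358. ,  227.6]), array([ 408.2, -321.8,  225.2])] centre [ 375.3 -335.3  169.5]
```

```bash
sed -i 's/\[\[115,-25,0\],\[115,25,0\],\[115,25,40\],\[115,-25,40\]\]/[[115,25,0],[115,-25,0],[115,-25,40],[115,25,40]]/' h.py
python3 - <<'E'
from h import *
np.set_printoptions(precision=1,suppress=True)
s=env.state()
f=lambda x,y:(170+x/1.95,150+y/1.95)
for o in scoop_pose([f(127,104),f(291,104),f(298,228),f(118,228)],s):
    W=o[2];print("lip",o[0],"tilt",o[1],"dir",-W[:,0],"lipwall tops",[o[0]+W@[0,y,40] for y in(-19,19)])
g=lambda x,y:(320+(x-390)/3.25,150+y/3.25)
for a in((570,212),(603,233)):print([onz(ray("top",g(*a)),z) for z in(40,60)])
E
```

```text
lip [ 428.1 -358.4   16.4] tilt 46.11858251347954 dir [ 0.7 -0.2 -0.7] lipwall tops [array([ 461.5, -347.7,   43.5]), array([ 450.4, -384.1,   44.8])]
lip [ 333.  -333.2    3.6] tilt 81.95657878115625 dir [-0.1 -0.  -1. ] lipwall tops [array([ 376.5, -327.4,   -2.6]), array([ 365.1, -363.6,   -0.1])]
[array([ 441.1, -346.6,   40. ]), array([ 440.3, -342.1,   60. ])]
[array([ 427.3, -367. ,   40. ]), array([ 426.8, -362.1,   60. ])]
```

>>> apply_moves:
  deltas:
    - [-0.002, 0, -0.004, 0, -0.5]
    - [-0.004, 0, -0.008, 0, -0.5]
    - [-0.006, 0, -0.014, 0, -0.5]
    - [-0.006, 0, -0.014, 0, -0.5]

```text
time_s: 9.75
ee_pos: [385.1, -342.4, 130.2]
ee_rot: [-177.1, -1.2, 162.7]
force: [-0.8, 0.1, -1.0]
gripper_width: 50.0
gripper_force: 4.0
```

Run:
```python
from h import *
s=env.state();print(s["force"],s["ee_pos"])
w0=cv2.imread("pics/t3.png")[:,390:]
w=cv2.resize(cams.grab_frame("top")[150:270,320:440],(390,390),interpolation=cv2.INTER_CUBIC)
t=cv2.imread("pics/t3.png")
for n,(x,y) in{"nut1":(214,157),"nut2":(203,200)}.items():
    q=w0[y-18:y+18,x-16:x+16];r=cv2.matchTemplate(w[y-40:y+40,x-40:x+40],q,cv2.TM_CCOEFF_NORMED);_,v,_,l=cv2.minMaxLoc(r);print(n,v,l[0]-24,l[1]-22)
```

```text
[-0.7877845   0.09081049 -0.95354306] [ 385.12605837 -342.35826016  130.22091176]
nut1 0.9991530776023865 0 0
nut2 0.5094766020774841 0 -1
```

>>> apply_moves:
  deltas:
    - [0, 0, -0.01, 0, -0.5]
    - [0.002, 0, -0.02, 0, -0.5]
    - [0.006, 0, -0.03, 0, -0.5]
    - [0.012, 0, -0.035, 0, -0.5]
    - [0.012, 0, -0.035, 0, -0.5]

```text
time_s: 10.3
ee_pos: [373.5, -336.7, 165.6]
ee_rot: [-177.1, -1.3, 162.7]
force: [-0.2, 0.3, -1.4]
gripper_width: 50.0
gripper_force: 4.0
```

```bash
cat > nuts.py <<'E'
from h import *
img=cams.grab_frame("top");h=cv2.cvtColor(img,cv2.COLOR_BGR2HSV)
c=dish(img,"red").astype(np.int32);hull=cv2.convexHull(c);m=np.zeros(h.shape[:2],np.uint8);cv2.fillPoly(m,[hull],255)
m=cv2.erode(m,np.ones((3,3)));g=cv2.bitwise_and(m,cv2.inRange(h,(0,0,60),(180,110,255)))
print("dish",onz(ray("top",cv2.minEnclosingCircle(c)[0]),16).round(1),cv2.minEnclosingCircle(c))
for k in cv2.findContours(g,0,2)[0]:
    if cv2.contourArea(k)>8:
        M=cv2.moments(k);p=(M["m10"]/M["m00"],M["m01"]/M["m00"]);print(cv2.contourArea(k),np.round(p,1),onz(ray("top",p),17).round(1))
E
python3 nuts.py; python3 -c "
from h import *
s=env.state();print(s['force'],s['ee_pos'],s['time_s'])
w0=cv2.imread('pics/t3.png')[:,390:]
w=cv2.resize(cams.grab_frame('top')[150:270,320:440],(390,390),interpolation=cv2.INTER_CUBIC)
x,y=203,200
q=w0[y-18:y+18,x-16:x+16];r=cv2.matchTemplate(w[y-40:y+40,x-40:x+40],q,cv2.TM_CCOEFF_NORMED);_,v,_,l=cv2.minMaxLoc(r);print(v,l[0]-24,l[1]-22)"
```

```text
dish [ 480.  -381.4   16. ] ((388.6000061035156, 197.3000030517578), 28.40167808532715)
124.5 [381.3 212. ] [ 448.7 -364.5   17. ]
121.5 [385.3 198.1] [ 478.4 -374.    17. ]
[ 0.12798356 -0.50843079 -2.05974431] [ 373.59750587 -336.64065683  164.99658935] 10.35
0.9506405591964722 0 0
```

Both nuts lie in the red dish, at (448,-365) and (478,-374). The dish hasn't moved. Next I carry the scoop back to its old spot.

>>> apply_moves:
  deltas:
    - [0, 0.012, -0.005, 0, -0.5]
    - [0, 0.035, -0.01, 0, -0.5]
    - [-0.001, 0.065, -0.01, 0, -0.5]
    - [-0.002, 0.1, -0.01, 0, -0.5]
    - [-0.003, 0.14, -0.01, 0, -0.5]
  grip_force: 12

```text
time_s: 10.9
ee_pos: [418.9, -202.0, 167.2]
ee_rot: [-177.1, -1.3, 162.7]
force: [-0.1, 0.1, -1.7]
gripper_width: 49.9
gripper_force: 12.0
```

>>> apply_moves:
  deltas:
    - [-0.001, 0.035, 0, 0, -0.5]
    - [-0.002, 0.07, 0, 0, -0.5]
    - [-0.003, 0.1, 0.005, 0, -0.5]
    - [-0.003, 0.12, 0.01, 0, -0.5]
    - [-0.003, 0.126, 0.01, 0, -0.5]

```text
time_s: 11.4
ee_pos: [458.0, -82.3, 150.2]
ee_rot: [-177.1, -1.5, 162.9]
force: [-0.4, -0.4, -0.8]
gripper_width: 50.0
gripper_force: 12.0
```

Run:
```python
from h import *
np.set_printoptions(precision=1,suppress=True)
s=env.state();print(s["time_s"],s["force"],s["ee_pos"],s["ee_rot"])
w=cams.grab_frame("wrist");cv2.imwrite("pics/w5.png",w)
g=cv2.cvtColor(w,cv2.COLOR_BGR2GRAY);hs=cv2.cvtColor(w,cv2.COLOR_BGR2HSV)
m=cv2.inRange(hs,(0,0,110),(180,45,255));m[280:]=0;m[:120]=0;m[:,:225]=0;m[:,335:]=0
for y in range(120,282,6):
    x=np.flatnonzero(m[y]); print(y,(x.min(),x.max(),len(x)) if len(x) else None, g[y,270:290].mean().round(),end="; ")
```

```text
11.4 [-0.4 -0.4 -0.8] [458.  -82.3 150.2] [-177.1   -1.5  162.9]
120 None 72.0; 126 None 80.0; 132 (np.int64(303), np.int64(307), 5) 81.0; 138 (np.int64(303), np.int64(308), 6) 69.0; 144 None 75.0; 150 None 78.0; 156 (np.int64(304), np.int64(305), 2) 76.0; 162 None 79.0; 168 (np.int64(304), np.int64(334), 8) 76.0; 174 (np.int64(225), np.int64(334), 10) 72.0; 180 (np.int64(225), np.int64(297), 18) 70.0; 186 (np.int64(225), np.int64(334), 29) 68.0; 192 (np.int64(226), np.int64(334), 21) 67.0; 198 (np.int64(226), np.int64(334), 25) 67.0; 204 (np.int64(234), np.int64(334), 101) 228.0; 210 (np.int64(234), np.int64(334), 101) 226.0; 216 (np.int64(234), np.int64(334), 101) 226.0; 222 (np.int64(233), np.int64(334), 102) 226.0; 228 (np.int64(233), np.int64(326), 94) 227.0; 234 (np.int64(232), np.int64(321), 90) 227.0; 240 (np.int64(232), np.int64(321), 90) 227.0; 246 (np.int64(231), np.int64(321), 91) 227.0; 252 (np.int64(231), np.int64(322), 92) 227.0; 258 (np.int64(231), np.int64(322), 92) 227.0; 264 (np.int64(230), np.int64(322), 93) 223.0; 270 (np.int64(232), np.int64(320), 89) 255.0; 276 None 70.0;
```

Run:
```python
from h import *
np.set_printoptions(precision=1,suppress=True)
s=env.state()
for o in scoop_pose([(234.5,201),(318.5,201),(323,266),(230,266)],s):
    print("lip",o[0],"tilt",o[1])
```

```text
lip [ 502.4 -101.1   49.1] tilt 48.814344771285754
lip [416.4 -75.3  37.9] tilt 84.0820015458976
```

>>> apply_moves:
  deltas:
    - [0, 0, 0.015, 0, -0.5]
    - [0, 0, 0.03, 0, -0.5]
    - [0, 0, 0.042, 0, -0.5]
    - [0, 0, 0.047, 0, -0.5]
    - [0, 0, 0.047, 0, -0.5]
  grip_force: 4

```text
time_s: 11.95
ee_pos: [456.1, -87.2, 103.7]
ee_rot: [-177.1, -1.4, 162.7]
force: [-0.0, 0.3, -1.2]
gripper_width: 49.8
gripper_force: 4.0
```

>>> apply_moves:
  deltas:
    - [0.005, 0, 0.004, 0, -0.5]
    - [0.01, 0, 0.007, 0, -0.5]
    - [0.016, 0, 0.011, 0, -0.5]
    - [0.024, 0, 0.017, 0, -0.5]
    - [0.032, 0, 0.024, 0, -0.5]

```text
time_s: 12.45
ee_pos: [424.3, -77.9, 80.5]
ee_rot: [-177.1, -1.3, 162.7]
force: [0.7, -0.0, 0.5]
gripper_width: 49.7
gripper_force: 4.0
```

>>> apply_moves:
  deltas:
    - [0.006, 0, 0.006, 0, -0.5]
    - [0.012, 0, 0.013, 0, -0.5]
    - [0.018, 0, 0.021, 0, -0.5]
    - [0.022, 0, 0.027, 0, -0.5]
    - [0.022, 0, 0.027, 0, -0.5]

```text
time_s: 12.95
ee_pos: [401.8, -72.5, 53.4]
ee_rot: [-177.1, -1.5, 162.7]
force: [0.2, -0.8, -0.9]
gripper_width: 50.2
gripper_force: 4.0
```

```bash
cat > face.py <<'E'
from h import *
np.set_printoptions(precision=1,suppress=True)
s=env.state();print(s["time_s"],s["force"],s["ee_pos"],s["ee_rot"])
w=cams.grab_frame("wrist");g=cv2.cvtColor(w,cv2.COLOR_BGR2GRAY).astype(int)
col=g[150:285,272:282].mean(1);d=np.diff(col)
for i in np.flatnonzero(abs(d)>12): print(150+i,round(d[i]),end="; ")
print()
for y in range(170,280,8):
    r=g[y];e=np.flatnonzero(abs(np.diff(r[215:345]))>35)+215;print(y,e,end="; ")
E
python3 face.py
```

```text
12.95 [ 0.2 -0.8 -0.9] [401.8 -72.5  53.4] [-177.1   -1.5  162.7]
218 74; 219 86; 252 15; 275 -28; 276 -157; 277 14; 
170 [285 328 334]; 178 [284 293 327 333]; 186 [284 293 327]; 194 []; 202 []; 210 [328]; 218 []; 226 [218 221 236 316 317 324]; 234 [231 234 318 321 341]; 242 [231 232 319 320 321]; 250 [230 231 321 322]; 258 [229 230 321 322]; 266 [230 231 309 320 321]; 274 [231 232 320];
```

Run:
```python
from h import *
np.set_printoptions(precision=1,suppress=True)
s=env.state()
for t in(252,260):
  for o in scoop_pose([(234.5,219),(317.5,219),(322,t),(230,t)],s): print(t,"lip",o[0],"tilt",o[1])
```

```text
252 lip [ 496.6 -104.    10. ] tilt 9.721784336882127
252 lip [302.5 -45.2 -16.9] tilt 46.57169692898665
260 lip [ 493.  -103.5   -2.4] tilt 16.799206395162436
260 lip [315.3 -49.9 -29.2] tilt 54.98177246746343
```

>>> apply_moves:
  deltas:
    - [0.003, 0, 0.006, 0, -0.5]
    - [0.006, 0, 0.012, 0, -0.5]
    - [0.008, 0, 0.018, 0, -0.5]
    - [0.009, 0, 0.022, 0, -0.5]
    - [0.009, 0, 0.022, 0, -0.5]

```text
time_s: 13.5
ee_pos: [393.2, -70.9, 32.1]
ee_rot: [-177.1, -1.4, 162.7]
force: [-0.6, 0.5, -1.2]
gripper_width: 49.8
gripper_force: 4.0
```

>>> apply_moves:
  deltas:
    - [0, 0, 0.002, 0, -0.5]
    - [0, 0, 0.004, 0, -0.5]
    - [0, 0, 0.004, 0, -0.5]

```text
time_s: 13.8
ee_pos: [393.9, -71.3, 28.7]
ee_rot: [-177.1, -1.3, 162.7]
force: [0.2, -1.0, 1.4]
gripper_width: 50.2
gripper_force: 4.0
```

```bash
python3 face.py
```

```text
13.8 [ 0.2 -1.   1.4] [393.9 -71.3  28.7] [-177.1   -1.3  162.7]
228 36; 229 105; 251 17; 275 -22; 276 -162; 277 14; 
170 [297 300 339]; 178 [296 299 338]; 186 [298 337]; 194 [291 301 339]; 202 [290 300 338]; 210 []; 218 []; 226 [338]; 234 [231 238 318]; 242 [234 319 320]; 250 [215 229 230 321 322]; 258 [229 230 322 323]; 266 [229 230 237 321 322]; 274 [230 231 321];
```

Force and view both match the original standing pose: rear edges are at rows 229 and 251, as they were at the lift. I'll release and retreat.

>>> apply_moves:
  deltas:
    - [0, 0, 0, 0, 0.2]
    - [0, 0, 0, 0, 0.6]
    - [0, 0, 0, 0, 1]
    - [0, 0, 0, 0, 1]
    - [0, 0, 0, 0, 1]

```text
time_s: 14.35
ee_pos: [393.5, -71.1, 28.6]
ee_rot: [-177.1, -1.3, 162.7]
force: [-0.3, -0.0, -0.7]
gripper_width: 83.8
gripper_force: 0.0
```

>>> apply_moves:
  deltas:
    - [0, 0, -0.02, 0, 1]
    - [0, 0, -0.05, 0, 1]
    - [0, 0, -0.09, 0, 1]
    - [0, 0, -0.13, 0, 1]
    - [0, 0, -0.15, 0, 1]

```text
time_s: 14.85
ee_pos: [400.6, -65.1, 181.6]
ee_rot: [-177.2, -1.0, 162.7]
force: [0.9, -1.2, 0.7]
gripper_width: 91.3
gripper_force: 0.0
```

>>> apply_moves:
  deltas:
    - [0.01, 0.045, 0, 0, 1]
    - [0.02, 0.09, 0, 0, 1]
    - [0.03, 0.135, 0, 0, 1]
    - [0.03, 0.18, 0, 0, 1]
    - [0.03, 0.22, 0, 0, 1]

```text
time_s: 15.35
ee_pos: [435.5, 156.0, 168.0]
ee_rot: [-177.1, -1.3, 162.8]
force: [-0.4, -0.9, 0.3]
gripper_width: 91.0
gripper_force: 0.0
```

```bash
python3 nuts.py
python3 - <<'E'
from h import *
np.set_printoptions(precision=1,suppress=True)
s=env.state();print(s["time_s"],s["ee_pos"],s["gripper_width"],s["gripper_force"])
for n,(r0,r1,c0,c1) in{"top":(170,260,205,290),"scene":(180,280,190,290)}.items():
    i=cams.grab_frame(n);h=cv2.cvtColor(i,cv2.COLOR_BGR2HSV);m=cv2.inRange(h,(0,0,125),(180,45,255));k=np.zeros_like(m);k[r0:r1,c0:c1]=m[r0:r1,c0:c1]
    c=max(cv2.findContours(k,0,2)[0],key=cv2.contourArea);print(n,cv2.contourArea(c),cv2.minAreaRect(c))
    q=cv2.approxPolyDP(c,3,True)[:,0];print([(p.tolist(),onz(ray(n,p),40)[:2].round().tolist(),onz(ray(n,p),0)[:2].round().tolist()) for p in q])
E
```

```text
dish [ 480.  -381.3   16. ] ((388.5689697265625, 197.30459594726562), 28.439632415771484)
119.0 [381.5 211.8] [ 449.3 -364.8   17. ]
121.5 [385.3 198.1] [ 478.4 -374.    17. ]
15.4 [438.  161.  167.7] 90.94050651594159 0.0
top 1567.5 ((244.60000610351562, 226.1999969482422), (41.23015594482422, 87.18270874023438), 39.47246170043945)
[([268, 189], [500.0, -124.0], [505.0, -123.0]), ([261, 192], [494.0, -110.0], [499.0, -107.0]), ([251, 186], [508.0, -89.0], [512.0, -86.0]), ([233, 231], [414.0, -50.0], [414.0, -45.0]), ([220, 231], [414.0, -23.0], [415.0, -16.0]), ([218, 238], [400.0, -18.0], [400.0, -12.0]), ([209, 237], [402.0, 1.0], [402.0, 8.0]), ([211, 255], [365.0, -3.0], [363.0, 4.0]), ([216, 254], [367.0, -14.0], [365.0, -7.0]), ([217, 244], [387.0, -16.0], [387.0, -9.0]), ([223, 244], [387.0, -29.0], [386.0, -23.0]), ([230, 233], [410.0, -44.0], [410.0, -38.0]), ([232, 241], [393.0, -48.0], [393.0, -42.0]), ([255, 246], [382.0, -95.0], [381.0, -92.0]), ([267, 209], [458.0, -122.0], [461.0, -120.0])]
scene 1874.0 ((237.15049743652344, 228.2197265625), (35.94117736816406, 64.76470947265625), 61.92750930786133)
[([260, 209], [492.0, -99.0], [517.0, -75.0]), ([241, 214], [462.0, -80.0], [486.0, -55.0]), ([240, 208], [472.0, -69.0], [496.0, -44.0]), ([202, 227], [399.0, -46.0], [418.0, -19.0]), ([217, 257], [368.0, -110.0], [386.0, -87.0]), ([268, 229], [465.0, -140.0], [489.0, -118.0]), ([270, 221], [481.0, -131.0], [506.0, -109.0]), ([259, 214], [482.0, -105.0], [506.0, -82.0])]
```

```bash
python3 -c "
from workcell import env
print(env.job_done())"
```

```text
the job is handed in; nothing more can be done
None
```

Job handed in at about 15 s: both nuts are in the red dish, which hasn't moved, and the empty scoop stands upright on the bench, released, with the arm clear.

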